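# Check the spoon-carving kit back into its fitted tray

## Task

Put the spoon-carving kit back into its fitted tray, each tool lying flat on the floor of the pocket cut for it: the green-handled gouge (the one in front of the drawer chest) with its handle in the broad part of the keyhole-shaped pocket, the black spokeshave in the long pocket with narrow wing channels, the red-brown sanding block and the yellow tape measure each in its own short pocket. Set every tool down rather than dropping it. The tan-handled gouge and the grey sanding block look alike but are not part of the kit: leave them where they lie.

Things in the scene. Friction and masses are not known exactly. Their poses are not given: they have to be found in the camera images.
- gouge_green: Kit: gouge, GREEN handle, 220 mm, loose, 0.12 kg. Origin: mid-length, at its underside; x from handle to blade, z up. Handle x = -110 to 5, round, up to 27 wide, 25 high, slimmer to its ends; ferrule, then blade (12 wide, 11 to 16 above the underside) to x = 110. Grip the handle across near x = -30. Long tools start with x within 0.15 rad of world x, blocks and tape with x near world +y.
- shave: Kit: black cast SPOKESHAVE, 250 mm long, 31 wide and 29 high at its middle, two slim wings 19 wide, 18 high; loose, 0.34 kg. Origin: middle, at its underside; x along the wings (either way round will do), z up. Grip across the middle block: x = -26 to 26, 31 wide, 13 to 27 mm above the underside.
- block_red: Kit: cork sanding block lying grit up, RED-BROWN abrasive on top, 104 x 59 x 30 mm, loose, 0.07 kg. Origin: centre of its underside as it lies; x along its length (either way round will do), z up. Grip across the 59 mm.
- tape: Kit: YELLOW tape measure lying on its side, loose, 0.21 kg; case 68 x 62 mm, 31 mm high. Origin: centre of the underside of the case as it lies; x along the 68 mm (either way round will do), z up. A thin end hook sticks out to x = 56 mm, at about mid-height. Grip across the 62 mm (closing along y).
- gouge_tan: NOT of the kit, leave alone: gouge of the same shape with a TAN handle, 240 mm long, 27 wide, 25 high, loose. Origin: mid-length, at its underside; x from handle to blade. (Fixed behind the work: a drawer chest 0.25 m high, beyond x = 0.68, y = 0.1 to 0.5; swing no carried tool into it.)
- block_grey: NOT of the kit, leave alone: sanding block of the same size with GREY abrasive on top, 104 x 59 x 30 mm, loose. Origin: centre of its underside as it lies; x along its length, z up.
- gouge_insert: Green gouge's pocket: long insert 278 x 70 mm fixed in the dark tray. Origin: centre of its underside; x away from robot, z up. Keyhole: 40 wide from x = -102 to 47, then blade channel 23 wide to x = 132. The gouge lies with its origin at x = 15, y = 0, blade to +x, 6 mm of play. Finger trough (no surround) x = -50 to 47. Pocket floor 3 mm above origin, 7 over bench; surround and rim 9 over floor.
- shave_insert: Spokeshave's pocket: long insert 278 x 70 mm fixed in the tray beside the gouge's (sides change). Origin: centre of its underside; x away from the robot, z up. Two wing channels 38 wide, pocket 262 long; finger trough (no surround) x = -56 to 56. The spokeshave lies with its origin at x = 0, y = 0; 6 mm of play. Pocket floor 3 mm above origin, 7 over bench; surround and rim 9 over floor.
- block_insert: Sanding block's pocket: short insert 138 x 89 mm fixed in the tray's left (+y) lane, before or behind the tape's. Origin: centre of its underside; x away from the robot, z up. Pocket 116 x 72 mm, centred (longer than the tape's); the block lies grit up in its middle. Closed surround: keep fingertips 10 mm over its floor. Pocket floor 3 mm above origin, 7 over bench; surround and rim 9 over floor.
- tape_insert: Tape measure's pocket: short insert 138 x 89 mm fixed in the tray's left (+y) lane, before or behind the block's. Origin: centre of its underside; x away from the robot, z up. Pocket 82 x 74 mm, centred (nearly square); the tape's case lies on its side in its middle. Closed surround: keep fingertips 10 mm over its floor. Pocket floor 3 mm above origin, 7 over bench; surround and rim 9 over floor.

How it is judged:
At the end, for the whole second after the job is handed in: Each kit tool rests in its own pocket: within 11 mm of its nominal place lengthwise and across, within 4 mm of the pocket floor and 0.15 rad of its length. The tan gouge and the grey block are within 15 mm of where they started (x of gouge_green in the frame of gouge_insert between 0.004 and 0.026 m and y of gouge_green in the frame of gouge_insert between -0.011 and 0.011 m and z of gouge_green in the frame of gouge_insert below 0.007 m and angle between the x axis of gouge_green and the x axis of gouge_insert, either way round below 0.15 rad and linear speed of each of gouge_green, shave, block_red, tape below 0.02 m/s and angular speed of each of gouge_green, shave, block_red, tape below 0.3 rad/s and x of shave in the frame of shave_insert between -0.011 and 0.011 m and y of shave in the frame of shave_insert between -0.011 and 0.011 m and z of shave in the frame of shave_insert below 0.007 m and angle between the x axis of shave and the x axis of shave_insert, either way round below 0.15 rad and x of block_red in the frame of block_insert between -0.011 and 0.011 m and y of block_red in the frame of block_insert between -0.011 and 0.011 m and z of block_red in the frame of block_insert below 0.007 m and angle between the x axis of block_red and the x axis of block_insert, either way round below 0.15 rad and x of tape in the frame of tape_insert between -0.011 and 0.011 m and y of tape in the frame of tape_insert between -0.011 and 0.011 m and z of tape in the frame of tape_insert below 0.007 m and angle between the x axis of tape and the x axis of tape_insert, either way round below 0.15 rad and distance of each of gouge_tan, block_grey from where it was at the start of the episode below 0.015 m); the robot touches nothing.
It fails at once if the tan gouge or the grey sanding block is moved more than 15 mm from where it lay (distance of any of gouge_tan, block_grey from where it was at the start of the episode above 0.015 m).
It fails at once if a kit tool is dropped: free of the fingers more than about 40 mm above bench or pocket ((height (world z) of gouge_green above 0.055 m and contact force between the fingers and gouge_green below 0.05 N) or (height (world z) of shave above 0.055 m and contact force between the fingers and shave below 0.05 N) or (height (world z) of block_red above 0.055 m and contact force between the fingers and block_red below 0.05 N) or (height (world z) of tape above 0.055 m and contact force between the fingers and tape below 0.05 N)).
It also fails if it takes over 122 s, if anything falls off the work surface, if the arm or the gripper's body presses on something with over 40 N, if the wrist force passes 120 N, or if a joint passes its speed limit or range.

## Robot

A 6-joint arm with a two-finger parallel gripper is mounted at the origin on a cart in front of the work surface, level with it; the furniture and walls round the work are solid. World frame = base frame: x ahead of the robot, y to its left, z up, the work surface at z = 0. Lengths are in m, angles in rad, forces in N, time in s.
With the tool pointing down it reaches from about 0.425 to 0.925 m from the base axis. Payload 12.5 kg.
Tool frame: the origin (TCP) lies on the front face of the gripper's body, between the roots of the fingers; the fingertips stand 73 mm ahead of it and the grasp point (between the pads) lies ctrl.pinch_z ahead of it (ctrl.pinch_z is the distance from the TCP to the grasp point, in m); z points along the fingers, y is the direction in which the jaws open and shut (so a half turn about z gives the same grasp; the last joint's range is limited). The gripper opens to 85 mm and grips with 20 to 120 N. Pads are 22 mm wide; open, the fingers measure 114 mm over their backs; the gripper's body (76 mm by 85 mm) begins 54 mm behind the grasp point. The pads swing forward as they close: fully open they stand 13 mm farther back than shut.
Start: joints at [-1.314, 0.491, 1.559, -0, 1.092, -0.106], TCP at [0.222, -0.584, 0.304] pointing down, gripper open.
Joint ranges: [-3.1, 3.1], [-0.84, 2.19], [0.05, 2.79], [-1.13, 4.28], [0.06, 2.93], [-2.69, 2.69]. Speed limits (rad/s): [2.22, 2.22, 2.79, 3.14, 3.14, 3.14].

## Interface

Orientations are given as a unit quaternion [x, y, z, w].
In Python, from station import read_state, eyes, ctrl, models gives the robot as it stands.
- The arm moves only by the shell command python3 -m handwheel 'ROWS' [FORCE]. ROWS is JSON, one flat list of numbers, 5 for each row, row after row: the shift along the tool's x, y, z in cm, then the turn about the tool's z in rad, then the closure in counts, from 0 (fully open) to 255 (shut). A call has 1 to 12 rows; each row shifts and turns the commanded pose from where the row before left it, along the tool's axes as they then stand; what a row does not reach is not made up. A row lasts 1/10 s, in which the tool goes at most 50 mm and 8.59 degrees, less where a joint would pass 70% of its speed; a pose out of reach is approached as far as the arm can. A call is refused whole if a number of a shift passes 5 or a number of a turn 0.15, either way. A call with a gripper value outside its range is refused whole. The fingers move at their own pace and stop on an object; FORCE is the grip in N (left out, the last holds). Time passes only in rows, so rows that do not move let the fingers close. It gives the time, the measured TCP pose, the force and the opening at its end, in the units of the state.
- read_state(): the state, without advancing time (a new reading comes with each control period).
- eyes.camera(name): name is "scene" or "top" or "wrist"; returns a dict with "pixels" (384x512x3 uint8, red, green, blue), "intrinsics" (3x3 intrinsics, pixels), "R" (3x3) and "t" (3): a world point X has camera coordinates R X + t; the wrist camera has in their place "mount" (4x4, takes a point from camera to tool coordinates, whose origin is the TCP and whose axes are the flange's). Camera axes: x right, y down, z forward; pixel columns grow to the right and rows downward; lengths in m; the calibration is good to about 2 mm. The wrist camera is an equidistant fisheye: a pixel r from the principal point sees the ray r / f radians off the axis. A picture is of the moment at which its call begins: read the wrist's pose just before it. There is no depth.
- ctrl.hand_in(): hands the job in, once; it reports no verdict.
Trained networks look in a picture, given as the dict that the camera call returned (one of the last four; its "shot" number tells which), for a name from the list of things; names that differ only in an ending like _2 or _b are one class to them, and where a whole thing is asked for, a point or a joint stands for the part that bears it (a point fixed in the world has none). Each returns a list of dicts, best first, with "conf" (0 to 1); they miss things now and then, are a little off and sometimes report something else, mostly with a low value. They report only what shows in the picture. A call takes as long as a camera call.
- models.regions_of(target, picture): "pixels" (384x512 bool, what is visible of it) and "rect" ([centre column, centre row, width, height] in pixels, round what is visible of it).
The state is a dict: "clock": time; "q": joint angles; "qd": joint speeds; "tau": joint torques, N m; "tool_pos": TCP position; "tcp_rot": TCP orientation; "force": force on the tool from outside, world axes, zero at the start; "wrist_torque": the same for the moment, N m; "finger_gap": finger opening in m.
Only numpy, scipy, OpenCV 4.12 (cv2) and the standard library are available. Lean on these libraries where they do the work, as an engineer would, in place of code of your own. Each camera call takes 0.05 s, during which the arm holds its last target. There are 200 camera calls.

## Working session

There is one attempt and no reset: what is moved stays moved. The work goes in short steps, Python scripts to look and compute and a shell command to move; the robot and the scene stay as the last step left them, time stands still between calls to the robot, and variables do not carry over. Pictures are saved under pics/ and viewed, about 12 in all and at most 16, crops included, and the job is handed in when it is done.

```bash
ls; mkdir -p pics
cat > h.py <<'E'
import numpy as np,cv2
from station import read_state,eyes,ctrl,models
from scipy.spatial.transform import Rotation as Ro
def save(p,n,crop=None,s=1):
    im=p["pixels"][:,:,::-1]
    if crop: a,b,c,d=crop; im=im[b:d,a:c]
    cv2.imwrite("pics/"+n,cv2.resize(im,None,fx=s,fy=s,interpolation=cv2.INTER_CUBIC))
def ray(p,uv,st=None):
    K=np.array(p["intrinsics"]);uv=np.array(uv,float)
    if "R" in p:
        R=np.array(p["R"]);t=np.array(p["t"])
        d=np.linalg.inv(K)@[uv[0],uv[1],1]
        return -R.T@t,R.T@d
    x=np.array([(uv[0]-K[0,2])/K[0,0],(uv[1]-K[1,2])/K[1,1]]);th=np.linalg.norm(x)
    d=np.r_[x/max(th,1e-9)*np.sin(th),np.cos(th)]
    M=np.array(p["mount"]);T=Ro.from_quat(st["tcp_rot"]).as_matrix()
    return T@M[:3,3]+np.array(st["tool_pos"]),T@M[:3,:3]@d
def atz(p,uv,z,st=None):
    o,d=ray(p,uv,st);return o+d*(z-o[2])/d[2]
def look(p,n,z,st=None,minconf=0.3):
    """mask pixels -> plane z: min-area rect centre, sizes, angle"""
    out=[]
    for r in models.regions_of(n,p)[:2]:
        m=r["pixels"].astype(np.uint8)
        if m.sum()<20: continue
        cs,_=cv2.findContours(m,cv2.RETR_EXTERNAL,cv2.CHAIN_APPROX_NONE)
        c=max(cs,key=cv2.contourArea)[:,0,:]
        P=np.array([atz(p,u,z,st)[:2] for u in c],np.float32)
        (cx,cy),(w,h),a=cv2.minAreaRect(P)
        if w<h: w,h,a=h,w,a+90
        a=(a+90)%180-90
        print(n,"conf %.2f"%r["conf"],"rect",np.round(r["rect"]),"c %.4f %.4f"%(cx,cy),"size %.3f %.3f"%(w,h),"ang %.1f"%a)
        out.append((cx,cy,w,h,a))
    return out
E
cat > a.py <<'E'
from h import *
s=read_state();print(s, ctrl.pinch_z)
t=eyes.camera("top");save(t,"top.png",s=1.5);sc=eyes.camera("scene");save(sc,"scene.png",s=1.5)
print(t["R"],t["t"],t["intrinsics"])
for n,z in [("gouge_green",.0125),("shave",.018),("block_red",.03),("tape",.031),("gouge_tan",.0125),("block_grey",.03),("gouge_insert",.016),("shave_insert",.016),("block_insert",.016),("tape_insert",.016)]: 
    look(t,n,z)
    print(' scene:',end='');look(sc,n,z)
E
python3 a.py
```

```text
pics
{'clock': 0.0, 'q': array([-1.31357150e+00,  4.91557725e-01,  1.55950282e+00, -2.42335716e-07,
        1.09173733e+00, -1.05604763e-01]), 'qd': array([ 0.0025705 , -0.00010659,  0.00037744,  0.00175096,  0.00078489,
       -0.0010987 ]), 'tau': array([-1.16250732e-03, -6.18456388e+01, -2.61595470e+01, -1.67581011e-04,
        4.03119469e-03,  2.43719541e-05]), 'tool_pos': array([ 0.22179962, -0.58413423,  0.30331046]), 'tcp_rot': array([ 9.83589229e-01,  1.80421355e-01, -4.57476601e-05, -6.00875467e-04]), 'force': array([0.3761981 , 0.2286159 , 0.94133966]), 'wrist_torque': array([-0.03745265,  0.0030203 ,  0.02114926]), 'finger_gap': 0.08550071472744473} 0.0539
[[-0.01768298 -0.99980275 -0.00904287]
 [-0.99861553  0.01810867 -0.04938715]
 [ 0.04954117  0.00815704 -0.99873877]] [0.01715607 0.53305061 0.86500683] [[355.67758677   0.         259.22185817]
 [  0.         355.67758677 192.79750632]
 [  0.           0.           1.        ]]
gouge_green conf 0.90 rect [164. 213.  21.  83.] c 0.4946 0.2507 size 0.218 0.029 ang 6.2
 scene:shave conf 0.56 rect [120. 215.  16.  97.] c 0.
[... 1645 characters left out ...]
.2878 size 0.276 0.072 ang -4.6
 scene:shave_insert conf 0.84 rect [326. 162.  39.  29.] c 0.5632 -0.2846 size 0.183 0.071 ang -11.1
block_insert conf 0.88 rect [320. 164.  40.  58.] c 0.5995 -0.1445 size 0.140 0.090 ang -5.1
block_insert conf 0.26 rect [245. 141.  43.  28.] c 0.6689 0.0478 size 0.105 0.065 ang -84.9
 scene:block_insert conf 0.58 rect [287. 171.  53.  34.] c 0.5944 -0.1409 size 0.137 0.089 ang -4.5
block_insert conf 0.35 rect [221. 233.  71.  52.] c 0.4557 0.1556 size 0.145 0.033 ang 9.3
tape_insert conf 0.92 rect [317. 224.  41.  58.] c 0.4583 -0.1342 size 0.140 0.092 ang -4.6
 scene:tape_insert conf 0.80 rect [314. 195.  44.  36.] c 0.4566 -0.1302 size 0.137 0.090 ang -4.3
```

View pics/top.png

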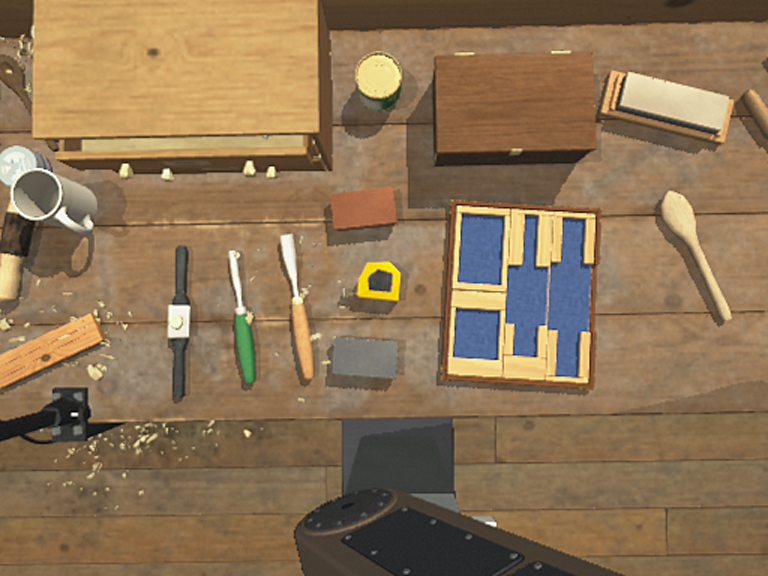

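View pics/scene.png

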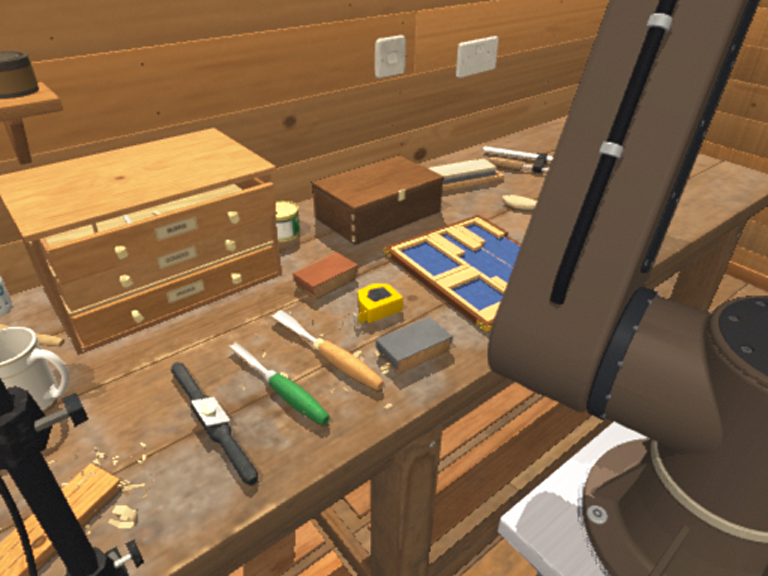

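The top view has everything in it: shave at col 119, green gouge at 162, tan at 199, red block (244,138), tape (251,186), grey block (243,238). In the tray (x axis about -4.5°), the lanes run left to right as block behind and tape in front, then gouge keyhole, then shave. Next I'll write a planning helper and take a close look at the tray.

```bash
cat > plan.py <<'E'
import sys
from h import *
def yaw(s):
    R=Ro.from_quat(s["tcp_rot"]).as_matrix();return np.arctan2(R[1,0],R[0,0])
def plan(*wps):
    s=read_state();p=np.array(s["tool_pos"]);y=yaw(s)
    print("now",np.round(p,4),"yaw %.2f"%np.degrees(y),"t %.1f gap %.4f"%(s["clock"],s["finger_gap"]),"F",np.round(s["force"],1))
    for w in wps:
        q=np.array(w[:3]);t=np.radians(w[3]);c,n=np.cos(t),np.sin(t)
        d=q-p;print("->",w,"turn %.3f"%-(((t-y+np.pi)%(2*np.pi))-np.pi),"then cm x %.2f y %.2f z %.2f"%tuple(100*np.array([c*d[0]+n*d[1],n*d[0]-c*d[1],-d[2]])))
        p=q;y=t
if __name__=="__main__": plan(*[tuple(map(float,a.split(","))) for a in sys.argv[1:]])
E
python3 plan.py .50,-.20,.33,-4.5
```

```text
now [ 0.2219 -0.5843  0.3039] yaw 20.79 t 1.1 gap 0.0857 F [ 0.1  0.3 -0.4]
-> (0.5, -0.2, 0.33, -4.5) turn 0.441 then cm x 24.71 y -40.49 z -2.61
```

```bash
python3 -m handwheel '[0,0,0,0.147,0, 0,0,0,0.147,0, 0,0,0,0.147,0, 3,-4,-0.3,0,0, 3,-4,-0.3,0,0, 3,-4,-0.3,0,0, 3,-4,-0.3,0,0, 3,-4,-0.3,0,0, 3,-4,-0.3,0,0, 3,-4,-0.3,0,0]' 40
python3 -m handwheel '[2,-4,-0.3,0,0, 1.7,-4,-0.2,0,0, 0,-4.5,0,0,0, 0,0,0,0,0, 0,0,0,0,0]'
cat > lk.py <<'E'
import sys
from h import *
from plan import plan
plan()
s=read_state();p=eyes.camera("wrist");save(p,sys.argv[1],s=1.4)
for a in sys.argv[2:]:
    n,z=a.split(":");look(p,n,float(z),s)
E
python3 lk.py w1.png gouge_insert:.016 shave_insert:.016 block_insert:.016 tape_insert:.016
```

```text
clock: 2.1
tool_pos: [0.4537, -0.3204, 0.3252]
tcp_rot: [0.999, -0.039, 0.0, 0.0]
force: [-0.3, -0.7, -0.1]
finger_gap: 0.0856
clock: 2.6
tool_pos: [0.4995, -0.1996, 0.3301]
tcp_rot: [0.999, -0.038, 0.0, 0.0]
force: [-0.7, -0.2, 0.3]
finger_gap: 0.0855
now [ 0.4995 -0.1996  0.3301] yaw -4.37 t 2.6 gap 0.0855 F [-0.7 -0.2  0.3]
gouge_insert conf 0.82 rect [270. 143.  59. 208.] c 0.5210 -0.2182 size 0.278 0.070 ang -4.8
gouge_insert conf 0.53 rect [320. 145.  60. 202.] c 0.5157 -0.2871 size 0.278 0.071 ang -4.4
shave_insert conf 0.63 rect [321. 145.  60. 203.] c 0.5157 -0.2872 size 0.278 0.073 ang -4.3
block_insert conf 0.87 rect [207.  98.  69. 108.] c 0.5972 -0.1442 size 0.138 0.088 ang -4.7
tape_insert conf 0.96 rect [208. 198.  66.  99.] c 0.4587 -0.1324 size 0.138 0.088 ang -5.0
```

View pics/w1.png

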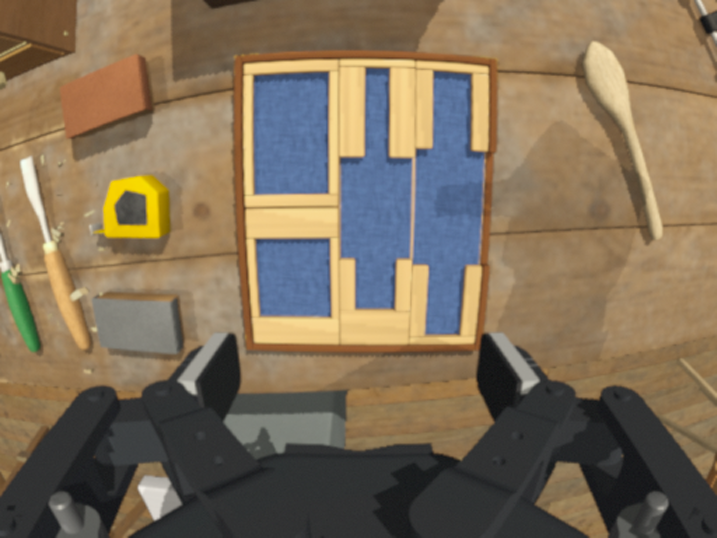

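The four pocket rectangles match their given sizes to within 1 mm. Insert centres are gouge (.521,-.218), shave (.516,-.287), block (.598,-.144) and tape (.459,-.133). Next I'll look at the red block and tape.

```bash
python3 plan.py .60,-.05,.25,90
```

```text
now [ 0.4991 -0.2014  0.3298] yaw -4.57 t 2.9 gap 0.0851 F [ 0.8 -0.1 -0.3]
-> (0.6, -0.05, 0.25, 90.0) turn -1.651 then cm x 15.14 y 10.09 z 7.98
```

```bash
python3 -m handwheel '[0,0,0,-0.15,0, 0,0,0,-0.15,0, 0,0,0,-0.15,0, 0,0,0,-0.15,0, 0,0,0,-0.15,0, 0,0,0,-0.15,0, 0,0,0,-0.15,0, 0,0,0,-0.15,0, 0,0,0,-0.15,0, 0,0,0,-0.15,0, 0,0,0,-0.15,0]' 40 >/dev/null
python3 -m handwheel '[4,2.5,2,0,0, 4,2.5,2,0,0, 4,2.5,2,0,0, 3.1,2.6,2,0,0, 0,0,0,0,0, 0,0,0,0,0]'
python3 lk.py w2.png block_red:.03 tape:.031 block_grey:.03
```

```text
clock: 4.55
tool_pos: [0.5985, -0.0522, 0.2505]
tcp_rot: [0.707, 0.708, -0.001, -0.001]
force: [-0.9, -0.4, 0.6]
finger_gap: 0.0851
now [ 0.5985 -0.0522  0.2505] yaw 90.09 t 4.5 gap 0.0851 F [-0.9 -0.4  0.6]
block_red conf 0.68 rect [322.  82.  63. 100.] c 0.6643 0.0487 size 0.104 0.062 ang -84.6
tape conf 0.77 rect [202.  94.  65.  90.] c 0.5488 0.0362 size 0.091 0.062 ang 88.6
block_grey conf 0.79 rect [100.  90.  56.  96.] c 0.4291 0.0493 size 0.104 0.071 ang 84.5
```

View pics/w2.png

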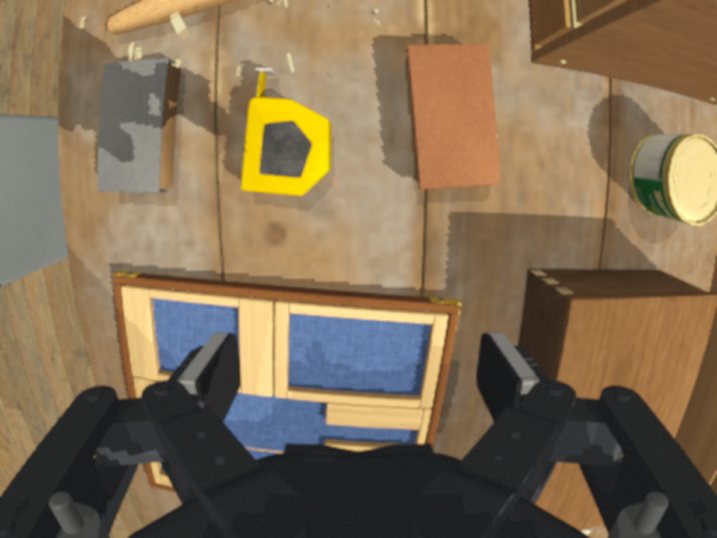

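Red block lies at (.6645,.048) with yaw about 94.7°. The tape case is at (.549,.024) with yaw about 89° and its hook toward +y. The red block goes first, gripped 6 mm off-centre to stay clear of the chest.

```bash
python3 plan.py .6645,.042,.13,94.7 .6645,.042,.083,94.7
```

```text
now [ 0.5981 -0.0534  0.252 ] yaw 89.95 t 4.8 gap 0.0853 F [-0.6 -0.3 -0.2]
-> (0.6645, 0.042, 0.13, 94.7) turn -0.083 then cm x 8.96 y 7.40 z 12.20
-> (0.6645, 0.042, 0.083, 94.7) turn -0.000 then cm x 0.00 y 0.00 z 4.70
```

```bash
python3 -m handwheel '[0,0,0,-0.083,0, 3,2.5,3,0,0, 3,2.5,3,0,0, 3,2.4,3,0,0, 0,0,3,0,0, 0,0,0,0,0, 0,0,0,0,0]' 40
python3 lk.py w3.png block_red:.03
```

```text
clock: 5.45
tool_pos: [0.6645, 0.0427, 0.1321]
tcp_rot: [0.677, 0.736, -0.0, 0.0]
force: [0.9, -0.9, 1.0]
finger_gap: 0.0854
now [0.6645 0.0427 0.1321] yaw 94.75 t 5.5 gap 0.0854 F [ 0.9 -0.9  1. ]
block_red conf 0.76 rect [259. 205.  96. 151.] c 0.6661 0.0496 size 0.104 0.059 ang -85.1
```

View pics/w3.png

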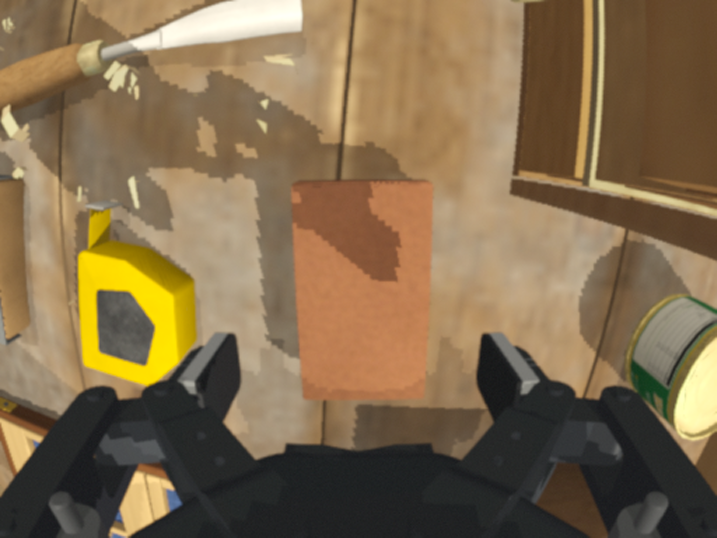

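The block is centred between the fingers, and the chest is clear on the right. Going down and gripping.

```bash
python3 -m handwheel '[0,0.1,2.5,0,0, 0,0,2.4,0,0, 0,0,0,0,0, 0,0,0,0,255, 0,0,0,0,255, 0,0,0,0,255, 0,0,0,0,255, 0,0,0,0,255, 0,0,0,0,255, 0,0,0,0,255]' 40
python3 -m handwheel '[-1,0,-3,0,255, -1,0,-3,0,255, 0,0,-2,0,255, 0,0,0,0,255]'
python3 plan.py .592,-.137,.18,-4.6
```

```text
clock: 6.55
tool_pos: [0.6663, 0.0436, 0.0846]
tcp_rot: [0.677, 0.736, 0.001, 0.001]
force: [-1.0, -0.9, 6.2]
finger_gap: 0.058
clock: 6.95
tool_pos: [0.6683, 0.0236, 0.1665]
tcp_rot: [0.677, 0.736, 0.002, 0.003]
force: [0.3, -0.1, -0.8]
finger_gap: 0.0584
now [0.6683 0.0236 0.1665] yaw 94.79 t 7.0 gap 0.0584 F [ 0.3 -0.1 -0.8]
-> (0.592, -0.137, 0.18, -4.6) turn 1.735 then cm x -6.32 y 16.62 z -1.35
```

```bash
python3 -m handwheel '[-4,-2,0,0,255, -4,-2,0,0,255, -3,-1,0,0.1,255, 0,0,0,0.15,255, 0,0,0,0.15,255, 0,0,0,0.15,255, 0,0,0,0.15,255, 0,0,0,0.15,255, 0,0,0,0.15,255, 0,0,0,0.15,255, 0,0,0,0.15,255, 0,0,0,0.15,255]' 40
python3 -m handwheel '[0,0,0,0.15,255, 0,0,0,0.135,255, 0,0,0,0,255, 0,0,0,0,255]'
python3 plan.py .5917,-.1435,.13,-4.6
```

```text
clock: 8.15
tool_pos: [0.6264, -0.0897, 0.1619]
tcp_rot: [0.995, 0.099, -0.0, -0.0]
force: [-0.1, -0.5, -0.5]
finger_gap: 0.0578
clock: 8.55
tool_pos: [0.6265, -0.0897, 0.1621]
tcp_rot: [0.999, -0.038, -0.0, -0.0]
force: [1.1, -0.3, -0.7]
finger_gap: 0.0581
now [ 0.6265 -0.0897  0.1621] yaw -4.36 t 8.6 gap 0.0581 F [ 1.1 -0.3 -0.7]
-> (0.5917, -0.1435, 0.13, -4.6) turn 0.004 then cm x -3.04 y 5.64 z 3.21
```

```bash
python3 -m handwheel '[-1.5,2.8,1,0,255, -1.5,2.8,1,0.004,255, 0,0,1.2,0,255, 0,0,0,0,255, 0,0,0,0,255]' 40
python3 lk.py w4.png block_red:.066 block_insert:.016; python3 plan.py .5917,-.1435,.092,-4.6
```

```text
clock: 9.05
tool_pos: [0.5926, -0.1428, 0.1303]
tcp_rot: [0.999, -0.041, -0.0, -0.0]
force: [0.1, 0.3, -0.1]
finger_gap: 0.0578
now [ 0.5926 -0.1428  0.1303] yaw -4.72 t 9.1 gap 0.0578 F [ 0.1  0.3 -0.1]
block_red conf 0.70 rect [255. 225. 136. 186.] c 0.5982 -0.1432 size 0.106 0.065 ang -4.3
block_insert conf 0.96 rect [256. 165. 141. 124.] c 0.6543 -0.1487 size 0.089 0.028 ang 83.3
now [ 0.5928 -0.1427  0.1308] yaw -4.73 t 9.2 gap 0.0579 F [-0.4 -0.1 -0.4]
-> (0.5917, -0.1435, 0.092, -4.6) turn -0.002 then cm x -0.10 y 0.09 z 3.88
```

View pics/w4.png

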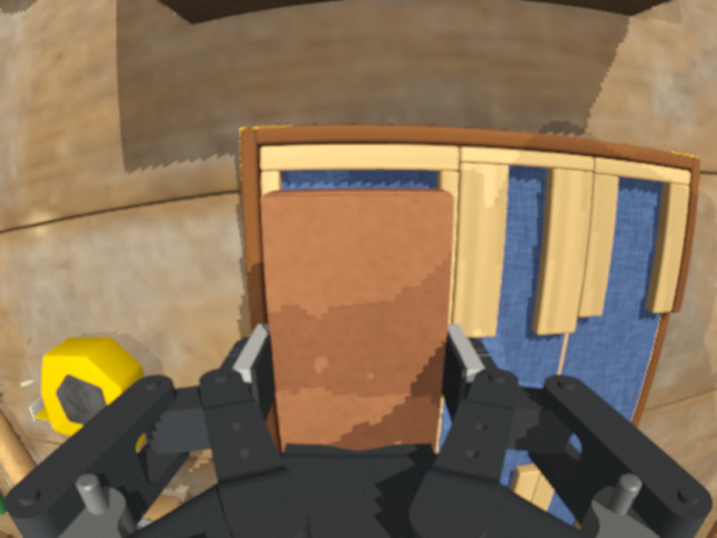

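In hand, the block centre is within 1 mm of the pocket. Lowering and releasing.

```bash
python3 -m handwheel '[0,0.1,1.5,0,255, 0,0,1.5,0,255, 0,0,0.5,0,255, 0,0,0.3,0,255, 0,0,0,0,255, 0,0,0,0,255]' 40
python3 -m handwheel '[0,0,0,0,30, 0,0,0,0,30, 0,0,0,0,30, 0,0,0,0,20, 0,0,-2,0,10, 0,0,-4,0,0, 0,0,-4,0,0, 0,0,0,0,0]'
python3 lk.py w5.png block_red:.037; python3 plan.py .549,.024,.13,89 .549,.024,.083,89
```

```text
clock: 9.8
tool_pos: [0.5922, -0.1443, 0.0922]
tcp_rot: [0.999, -0.042, 0.0, 0.0]
force: [-0.6, 0.5, -0.6]
finger_gap: 0.058
clock: 10.6
tool_pos: [0.5936, -0.1448, 0.1973]
tcp_rot: [0.999, -0.042, 0.004, 0.001]
force: [0.2, 0.1, 0.8]
finger_gap: 0.0856
now [ 0.5936 -0.1448  0.1973] yaw -4.82 t 10.6 gap 0.0856 F [0.2 0.1 0.8]
block_red conf 0.87 rect [256. 191.  75. 123.] c 0.5988 -0.1452 size 0.105 0.061 ang -4.9
now [ 0.5922 -0.1443  0.1931] yaw -4.82 t 10.7 gap 0.0856 F [ 0.4  0.1 -0.3]
-> (0.549, 0.024, 0.13, 89.0) turn -1.638 then cm x 16.76 y -4.61 z 6.31
-> (0.549, 0.024, 0.083, 89.0) turn -0.000 then cm x 0.00 y 0.00 z 4.70
```

Block placed at (.599,-.145), about 1 mm from nominal. Now the tape.

```bash
python3 -m handwheel '[0,0,0,-0.15,0, 0,0,0,-0.15,0, 0,0,0,-0.15,0, 0,0,0,-0.15,0, 0,0,0,-0.15,0, 0,0,0,-0.15,0, 0,0,0,-0.15,0, 0,0,0,-0.15,0, 0,0,0,-0.15,0, 0,0,0,-0.15,0, 0,0,0,-0.138,0]' 40
python3 -m handwheel '[4.2,-1.1,1.5,0,0, 4.2,-1.2,1.6,0,0, 4.2,-1.1,1.6,0,0, 4.2,-1.2,1.6,0,0, 0,0,0,0,0, 0,0,0,0,0]'
python3 lk.py w6.png tape:.031;python3 plan.py .549,.024,.083,89
```

```text
clock: 11.8
tool_pos: [0.5917, -0.1442, 0.1907]
tcp_rot: [0.711, 0.703, -0.001, -0.001]
force: [-0.3, 0.4, -0.0]
finger_gap: 0.0854
clock: 12.4
tool_pos: [0.5485, 0.0252, 0.128]
tcp_rot: [0.712, 0.702, -0.001, -0.001]
force: [-0.4, -0.7, 0.4]
finger_gap: 0.0853
now [0.5485 0.0252 0.128 ] yaw 89.14 t 12.4 gap 0.0853 F [-0.4 -0.7  0.4]
tape conf 0.64 rect [253. 204. 101. 144.] c 0.5494 0.0368 size 0.091 0.062 ang 82.5
tape conf 0.16 rect [207.  37. 337.  73.] c 0.5114 0.1528 size 0.221 0.028 ang 7.9
now [0.5493 0.0238 0.1289] yaw 89.00 t 12.5 gap 0.0855 F [-0.3 -0.4  0. ]
-> (0.549, 0.024, 0.083, 89.0) turn -0.000 then cm x 0.02 y -0.03 z 4.59
```

View pics/w6.png

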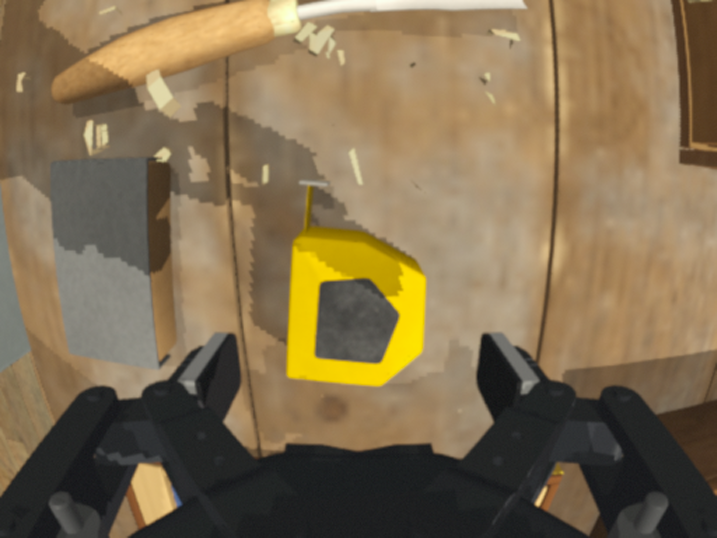

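Run:
```python
from h import *
s=read_state();p=eyes.camera("wrist")
for u in [(293,245),(287,377),(380,386),(425,275),(421,345),(313,184)]:
    print(u,np.round(atz(p,(u[0]/1.4,u[1]/1.4),.031 if u[1]>200 else .016,s),4))
```

```text
(293, 245) [0.523  0.0561 0.031 ]
(287, 377) [ 0.5158 -0.0062  0.031 ]
(380, 386) [ 0.5591 -0.0114  0.031 ]
(425, 275) [0.5781 0.0421 0.031 ]
(421, 345) [0.5774 0.0095 0.031 ]
(313, 184) [0.5307 0.0802 0.016 ]
```

Case edges give a tape yaw of about 84° (left edge 83.4°, bottom edge 83.1°) and centre (.549,.025). I'll turn 5° and grip.

```bash
python3 -m handwheel '[0,0,0,0.09,0, 0,0,2.3,0,0, 0,0,2.2,0,0, 0,0,0,0,0, 0,0,0,0,255, 0,0,0,0,255, 0,0,0,0,255, 0,0,0,0,255, 0,0,0,0,255, 0,0,0,0,255, 0,0,0,0,255]' 40
python3 -m handwheel '[0,0,-3,0,255, 0,0,-3,0,255, 0,0,-3,0,255, 0,0,0,0,255]'
python3 plan.py .457,-.132,.16,-4.6
```

```text
clock: 13.65
tool_pos: [0.5492, 0.0241, 0.0856]
tcp_rot: [0.744, 0.668, 0.0, 0.001]
force: [-3.0, -3.5, 7.1]
finger_gap: 0.059
clock: 14.05
tool_pos: [0.5502, 0.0244, 0.1784]
tcp_rot: [0.744, 0.668, 0.002, 0.003]
force: [0.2, 0.5, -2.6]
finger_gap: 0.0583
now [0.5502 0.0244 0.1784] yaw 83.87 t 14.1 gap 0.0583 F [ 0.2  0.5 -2.6]
-> (0.457, -0.132, 0.16, -4.6) turn 1.544 then cm x -8.04 y 16.33 z 1.84
```

```bash
python3 -m handwheel '[0,0,0,0.144,255, 0,0,0,0.14,255, 0,0,0,0.14,255, 0,0,0,0.14,255, 0,0,0,0.14,255, 0,0,0,0.14,255, 0,0,0,0.14,255, 0,0,0,0.14,255, 0,0,0,0.14,255, 0,0,0,0.14,255, 0,0,0,0.14,255]' 40
python3 -m handwheel '[-2,4,0,0,255, -2,4,0.5,0,255, -2,4,0.5,0,255, -2,4.3,0.8,0,255, 0,0,0,0,255, 0,0,0,0,255]'
python3 lk.py w7.png tape:.1 ;python3 plan.py .457,-.132,.13,-4.6
```

```text
clock: 15.15
tool_pos: [0.5488, 0.0245, 0.1739]
tcp_rot: [0.999, -0.043, -0.0, 0.0]
force: [0.3, -0.4, -2.2]
finger_gap: 0.0586
clock: 15.75
tool_pos: [0.4558, -0.1325, 0.1561]
tcp_rot: [0.999, -0.041, -0.0, -0.0]
force: [0.8, -0.3, -1.6]
finger_gap: 0.0586
now [ 0.4558 -0.1325  0.1561] yaw -4.75 t 15.8 gap 0.0586 F [ 0.8 -0.3 -1.6]
tape conf 0.91 rect [254. 225. 132. 172.] c 0.4689 -0.1337 size 0.091 0.061 ang -5.6
now [ 0.4565 -0.1312  0.1563] yaw -4.58 t 15.8 gap 0.0587 F [ 0.3  0.3 -1.5]
-> (0.457, -0.132, 0.13, -4.6) turn 0.000 then cm x 0.05 y 0.07 z 2.63
```

View pics/w7.png

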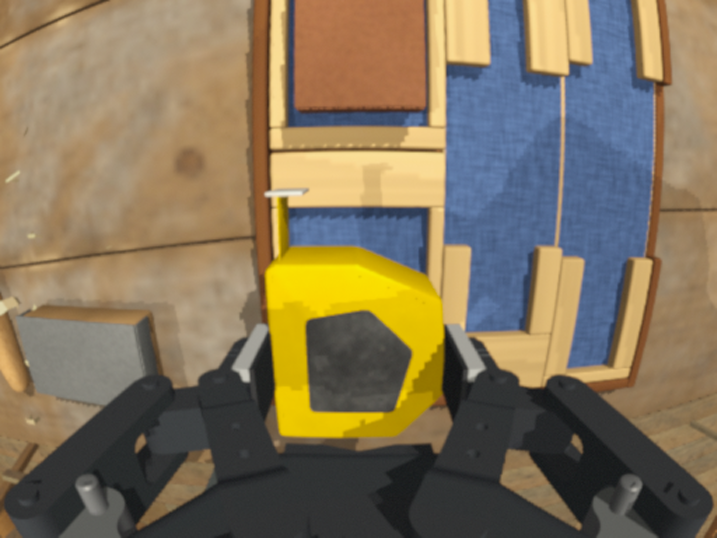

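Tape is square in the hand and over its pocket. Lowering.

```bash
python3 -m handwheel '[0.1,0.1,2,0,255, 0,0,2,0,255, 0,0,1.5,0,255, 0,0,0.5,0,255, 0,0,0.3,0,255, 0,0,0,0,255, 0,0,0,0,255]' 40
python3 plan.py
```

```text
clock: 16.55
tool_pos: [0.4574, -0.1325, 0.0939]
tcp_rot: [0.999, -0.04, 0.0, 0.0]
force: [-0.6, -0.4, -2.8]
finger_gap: 0.0586
now [ 0.4574 -0.1325  0.0939] yaw -4.57 t 16.6 gap 0.0586 F [-0.6 -0.4 -2.8]
```

```bash
python3 -m handwheel '[0,0,0.1,0,255, 0,0,0,0,255, 0,0,0,0,30, 0,0,0,0,30, 0,0,0,0,30, 0,0,0,0,20, 0,0,-2,0,10, 0,0,-4,0,0, 0,0,-4,0,0, 0,0,0,0,0]'
python3 lk.py w8.png tape:.038 block_red:.037; python3 plan.py .40,.25,.25,6.2
```

```text
clock: 17.55
tool_pos: [0.4582, -0.1331, 0.1963]
tcp_rot: [0.999, -0.04, 0.003, 0.001]
force: [0.7, -0.1, -0.5]
finger_gap: 0.0852
now [ 0.4582 -0.1331  0.1963] yaw -4.59 t 17.6 gap 0.0852 F [ 0.7 -0.1 -0.5]
tape conf 0.62 rect [254. 184.  77. 109.] c 0.4709 -0.1337 size 0.090 0.061 ang -4.5
tape conf 0.34 rect [ 86. 241.  95.  62.] c 0.4300 0.0376 size 0.111 0.065 ang 85.5
block_red conf 0.67 rect [255.  45.  77.  88.] c 0.5821 -0.1441 size 0.075 0.060 ang -5.0
now [ 0.4569 -0.1326  0.1921] yaw -4.60 t 17.7 gap 0.0855 F [ 0.1 -1.4 -0.3]
-> (0.4, 0.25, 0.25, 6.2) turn -0.188 then cm x -1.52 y -38.65 z -5.79
```

Tape is in, case centre about (.460,-.134). Next the green gouge.

```bash
python3 -m handwheel '[0,0,0,-0.1,0, 0,0,0,-0.088,0, 0.2,-4.3,-0.5,0,0, 0.2,-4.3,-0.5,0,0, 0.2,-4.3,-0.5,0,0, 0.2,-4.3,-0.5,0,0, 0.2,-4.3,0,0,0, 0.2,-4.3,0,0,0, 0.2,-4.3,0,0,0, 0.2,-4.3,0,0,0, 0.2,-4.3,0,0,0, 0,0,0,0,0]' 40
python3 lk.py w9.png gouge_green:.0125 shave:.02 gouge_tan:.0125
```

```text
clock: 18.9
tool_pos: [0.4325, 0.2577, 0.2107]
tcp_rot: [0.998, 0.056, -0.001, 0.0]
force: [-0.2, -0.3, 0.1]
finger_gap: 0.0854
now [0.4325 0.2577 0.2107] yaw 6.41 t 18.9 gap 0.0854 F [-0.2 -0.3  0.1]
gouge_green conf 0.92 rect [266. 123.  29. 234.] c 0.4919 0.2538 size 0.222 0.026 ang 7.5
shave conf 0.86 rect [162. 120.  52. 239.] c 0.4825 0.3549 size 0.235 0.035 ang -0.8
gouge_tan conf 0.80 rect [368. 120.  27. 237.] c 0.5075 0.1603 size 0.242 0.029 ang 9.1
```

View pics/w9.png

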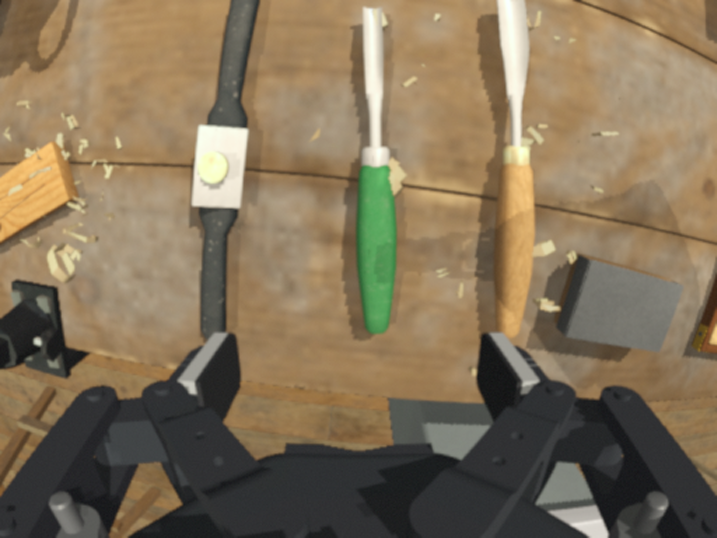

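```bash
python3 - <<'E'
from h import *
s=read_state();p=eyes.camera("wrist")
for n,u,z in [("butt",(377,334),.0125),("ferr",(375,155),.0125),("tip",(373,10),.0135),("sh mid",(221,168),.029),("sh bl",(193,205),.028),("sh br",(240,208),.028),("sh tl",(199,126),.028),("sh tr",(248,129),.028),("sh end",(212,335),.012)]:
    print(n,np.round(atz(p,(u[0]/1.4,u[1]/1.4),z,s),4))
E
python3 plan.py .4625,.249,.13,6.5 .4625,.249,.075,6.5
```

```text
butt [0.3816 0.234  0.0125]
ferr [0.5036 0.2496 0.0125]
tip [0.6005 0.2611 0.0135]
sh mid [0.4877 0.3445 0.029 ]
sh bl [0.4629 0.3628 0.028 ]
sh br [0.4633 0.3306 0.028 ]
sh tl [0.5137 0.362  0.028 ]
sh tr [0.5129 0.3292 0.028 ]
sh end [0.3656 0.3543 0.012 ]
now [0.4334 0.253  0.2116] yaw 6.11 t 19.1 gap 0.0858 F [ 0.5 -0.4 -0.5]
-> (0.4625, 0.249, 0.13, 6.5) turn -0.007 then cm x 2.85 y 0.73 z 8.16
-> (0.4625, 0.249, 0.075, 6.5) turn -0.000 then cm x 0.00 y 0.00 z 5.50
```

```bash
python3 -m handwheel '[1.5,0.4,4,-0.014,0, 1.4,0.4,4.1,0,0, 0,0,0,0,0, 0,0,0,0,0, 0,0,0,0,0]' 40
python3 lk.py w10.png gouge_green:.0125; python3 plan.py .463,.247,.075,7
```

```text
clock: 19.65
tool_pos: [0.4632, 0.2491, 0.1329]
tcp_rot: [0.998, 0.061, 0.001, -0.0]
force: [-0.6, -0.7, 0.4]
finger_gap: 0.0852
now [0.4632 0.2491 0.1329] yaw 6.94 t 19.6 gap 0.0852 F [-0.6 -0.7  0.4]
gouge_green conf 0.70 rect [253. 159.  40. 304.] c 0.4912 0.2519 size 0.223 0.027 ang 5.6
now [0.4632 0.2495 0.1332] yaw 6.98 t 19.8 gap 0.0851 F [ 0.2 -0.3 -0.1]
-> (0.463, 0.247, 0.075, 7.0) turn -0.000 then cm x -0.05 y 0.24 z 5.82
```

View pics/w10.png

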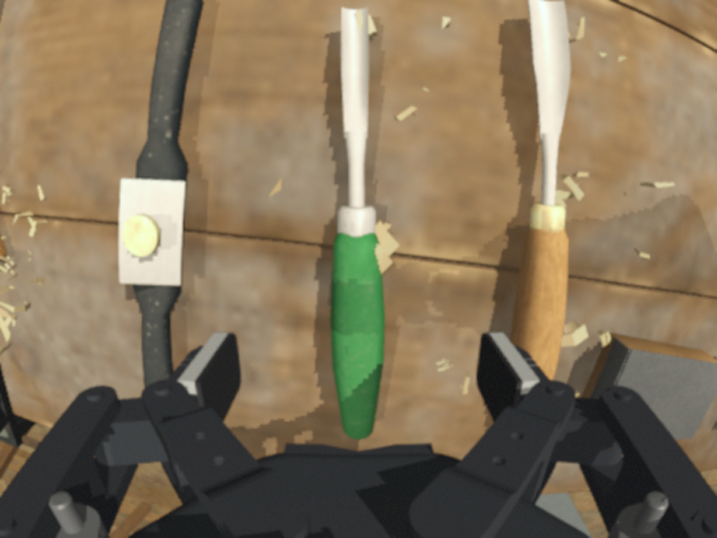

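The green handle is centred, with more than 25 mm to the tan gouge. Gripping.

```bash
python3 -m handwheel '[0,0,3,0,0, 0,0,2.7,0,0, 0,0,0,0,0, 0,0,0,0,255, 0,0,0,0,255, 0,0,0,0,255, 0,0,0,0,255, 0,0,0,0,255, 0,0,0,0,255, 0,0,0,0,255]' 40; python3 plan.py
python3 -m handwheel '[0,0,0,0,255, 0,0,-2,0,255, 0,0,-4,0,255, 0,0,-4,0,255, 0,0,-3,0,255, 0,0,0,0,255, 0,0,0,0,255]'
python3 plan.py .52,-.217,.2,-4.6
```

```text
clock: 20.75
tool_pos: [0.4633, 0.2495, 0.0753]
tcp_rot: [0.998, 0.061, 0.001, -0.0]
force: [-1.5, -0.1, 10.5]
finger_gap: 0.0245
now [0.4633 0.2495 0.0753] yaw 6.98 t 20.8 gap 0.0245 F [-1.5 -0.1 10.5]
clock: 21.45
tool_pos: [0.4629, 0.2493, 0.2046]
tcp_rot: [0.998, 0.061, 0.001, -0.0]
force: [-0.3, -0.2, -1.9]
finger_gap: 0.025
now [0.4629 0.2493 0.2046] yaw 6.98 t 21.4 gap 0.0250 F [-0.3 -0.2 -1.9]
-> (0.52, -0.217, 0.2, -4.6) turn 0.202 then cm x 9.43 y 46.02 z 0.46
```

```bash
python3 -m handwheel '[0,0,0,0.1,255, 0,0,0,0.1,255, 0.8,4.6,0,0,255, 0.8,4.6,0,0,255, 0.8,4.6,0,0,255, 0.8,4.6,0,0,255, 0.8,4.6,0,0,255, 0.8,4.6,0,0,255, 0.8,4.6,0,0,255, 0.8,4.6,0,0,255, 0.8,4.6,0,0,255, 0.8,4.6,0,0,255]' 40
python3 -m handwheel '[0,0,2,0,255, 0,0,2,0,255, 0,0,0,0,255, 0,0,0,0,255]'
python3 lk.py w11.png gouge_green:.1 gouge_insert:.016;python3 plan.py .508,-.2174,.12,-4.6
```

```text
clock: 22.65
tool_pos: [0.5063, -0.2173, 0.2026]
tcp_rot: [0.999, -0.039, -0.001, -0.001]
force: [-0.6, 0.3, -1.8]
finger_gap: 0.0245
clock: 23.05
tool_pos: [0.5067, -0.2152, 0.1634]
tcp_rot: [0.999, -0.039, -0.001, -0.001]
force: [-0.3, 0.3, -1.3]
finger_gap: 0.0248
now [ 0.5067 -0.2152  0.1634] yaw -4.47 t 23.1 gap 0.0248 F [-0.3  0.3 -1.3]
gouge_green conf 0.77 rect [254. 161.  50. 317.] c 0.5451 -0.2175 size 0.165 0.027 ang -3.9
gouge_insert conf 0.92 rect [258. 160. 103. 320.] c 0.5672 -0.2408 size 0.183 0.032 ang -5.0
now [ 0.5072 -0.2153  0.1649] yaw -4.45 t 23.2 gap 0.0248 F [ 0.5 -0.4 -1.9]
-> (0.508, -0.2174, 0.12, -4.6) turn 0.003 then cm x 0.10 y 0.21 z 4.49
```

View pics/w11.png

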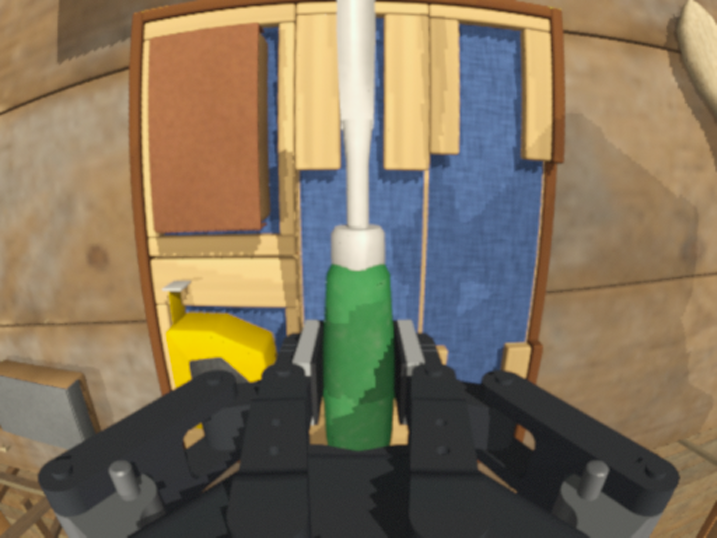

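Run:
```python
from h import *
s=read_state();p=eyes.camera("wrist")
for z in(.105,.113): print(np.round(atz(p,(358/1.4,266/1.4),z,s),4),s["tool_pos"])
```

```text
[ 0.5404 -0.218   0.105 ] [ 0.50719019 -0.21526155  0.16491395]
[ 0.5424 -0.2182  0.113 ] [ 0.50719019 -0.21526155  0.16491395]
```

Handle/ferrule boundary puts the origin 29 mm ahead of the TCP, against 28.5 mm from the first estimate. Lowering.

```bash
python3 -m handwheel '[0.1,0.2,3,0.003,255, 0,0,3,0,255, 0,0,1.2,0,255, 0,0,0.5,0,255, 0,0,0.3,0,255, 0,0,0.1,0,255, 0,0,0,0,255, 0,0,0,0,255]' 40; python3 plan.py .508,-.2174,.0825,-4.6
```

```text
clock: 24.05
tool_pos: [0.508, -0.2177, 0.084]
tcp_rot: [0.999, -0.041, 0.001, 0.0]
force: [-1.3, -0.6, -1.6]
finger_gap: 0.0246
now [ 0.508  -0.2177  0.084 ] yaw -4.65 t 24.1 gap 0.0246 F [-1.3 -0.6 -1.6]
-> (0.508, -0.2174, 0.0825, -4.6) turn -0.001 then cm x -0.00 y -0.03 z 0.15
```

```bash
python3 -m handwheel '[0,0,0.1,0,255, 0,0,0,0,255, 0,0,0,0,145, 0,0,0,0,140, 0,0,0,0,140, 0,0,0,0,140]'
python3 -m handwheel '[0,0,-1,0,140, 0,0,-3,0,140, 0,0,-4,0,0, 0,0,-4,0,0, 0,0,-3,0,0, 0,0,0,0,0, 0,0,0,0,0]'
python3 lk.py w12.png gouge_green:.0195; python3 plan.py .43,.35,.22,-2
```

```text
clock: 24.65
tool_pos: [0.5078, -0.2176, 0.0823]
tcp_rot: [0.999, -0.041, 0.0, 0.0]
force: [1.4, -0.4, -0.3]
finger_gap: 0.0386
clock: 25.35
tool_pos: [0.5076, -0.2175, 0.2332]
tcp_rot: [0.999, -0.041, 0.001, 0.0]
force: [-0.9, -0.1, -1.1]
finger_gap: 0.0854
now [ 0.5076 -0.2175  0.2332] yaw -4.65 t 25.4 gap 0.0854 F [-0.9 -0.1 -1.1]
gouge_green conf 0.76 rect [251. 149.  29. 219.] c 0.5368 -0.2190 size 0.223 0.026 ang -4.1
now [ 0.5074 -0.2173  0.2316] yaw -4.65 t 25.4 gap 0.0855 F [-0.5  0.  -0.5]
-> (0.43, 0.35, 0.22, -2.0) turn -0.046 then cm x -9.71 y -56.43 z 1.16
```

View pics/w12.png

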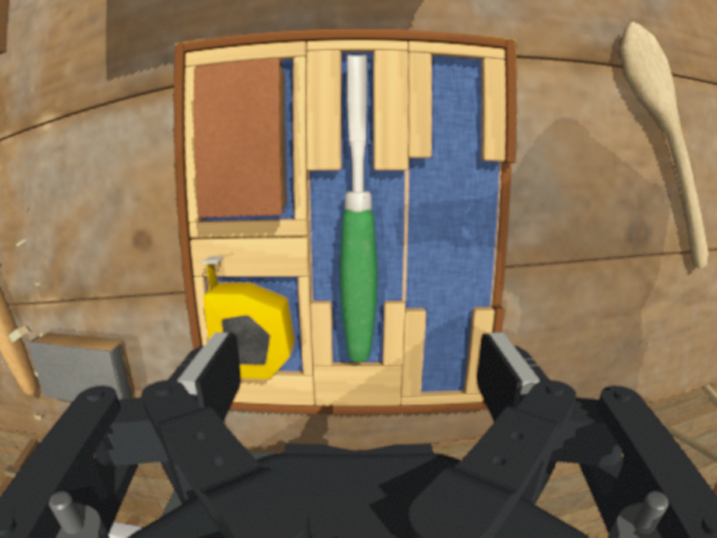

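The gouge lies in the keyhole at (.537,-.219), on its nominal spot. Last tool: the spokeshave.

```bash
python3 -m handwheel '[0,0,0,-0.06,0, -0.7,-4.7,0,0,0, -0.7,-4.7,0,0,0, -0.7,-4.7,0,0,0, -0.7,-4.7,0,0,0, -0.7,-4.7,0,0,0, -0.7,-4.7,0,0,0, -0.7,-4.7,0,0,0, -0.7,-4.7,0,0,0, -0.7,-4.7,0,0,0, -0.7,-4.7,0,0,0, -0.7,-4.7,0,0,0]' 40
python3 -m handwheel '[-0.7,-4.7,0,0,0, 0,0,0,0,0, 0,0,0,0,0, 0,0,0,0,0]'
python3 lk.py w13.png shave:.016; python3 plan.py .488,.348,.14,-1
```

```text
clock: 26.65
tool_pos: [0.4409, 0.3028, 0.2311]
tcp_rot: [1.0, -0.011, -0.001, 0.001]
force: [0.7, -0.2, 0.1]
finger_gap: 0.0854
clock: 27.05
tool_pos: [0.4357, 0.3472, 0.2314]
tcp_rot: [1.0, -0.011, -0.001, 0.001]
force: [-0.6, -0.1, -0.1]
finger_gap: 0.0856
now [0.4357 0.3472 0.2314] yaw -1.24 t 27.1 gap 0.0856 F [-0.6 -0.1 -0.1]
shave conf 0.81 rect [248. 127.  39. 241.] c 0.4869 0.3544 size 0.248 0.030 ang -1.9
now [0.4361 0.3469 0.232 ] yaw -1.31 t 27.1 gap 0.0851 F [-0.2  0.2  0.4]
-> (0.488, 0.348, 0.14, -1.0) turn -0.005 then cm x 5.19 y -0.20 z 9.20
```

View pics/w13.png

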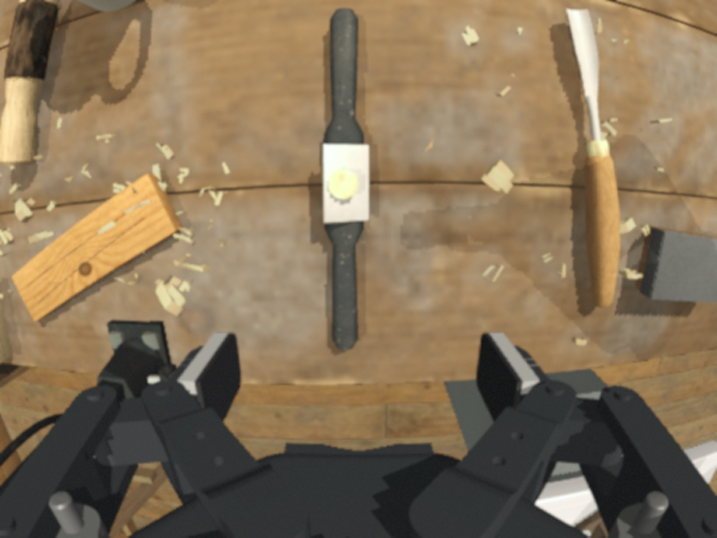

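```bash
python3 -m handwheel '[2.5,-0.4,4,0.012,0, 2.6,-0.3,4,0,0, 0,0,2,0,0, 0,0,0,0,0, 0,0,0,0,0, 0,0,0,0,0]' 40
python3 lk.py w14.png shave:.016; python3 plan.py .487,.354,.083,-2
```

```text
clock: 27.75
tool_pos: [0.4872, 0.3536, 0.1339]
tcp_rot: [1.0, -0.017, 0.001, -0.0]
force: [0.1, -0.5, -0.1]
finger_gap: 0.0857
now [0.4872 0.3536 0.1339] yaw -1.92 t 27.8 gap 0.0857 F [ 0.1 -0.5 -0.1]
shave conf 0.71 rect [254. 173.  48. 295.] c 0.5047 0.3546 size 0.215 0.031 ang -0.7
now [0.4871 0.3538 0.1339] yaw -1.90 t 27.9 gap 0.0854 F [ 0.3 -0.   0.3]
-> (0.487, 0.354, 0.083, -2.0) turn 0.002 then cm x -0.01 y -0.02 z 5.09
```

View pics/w14.png

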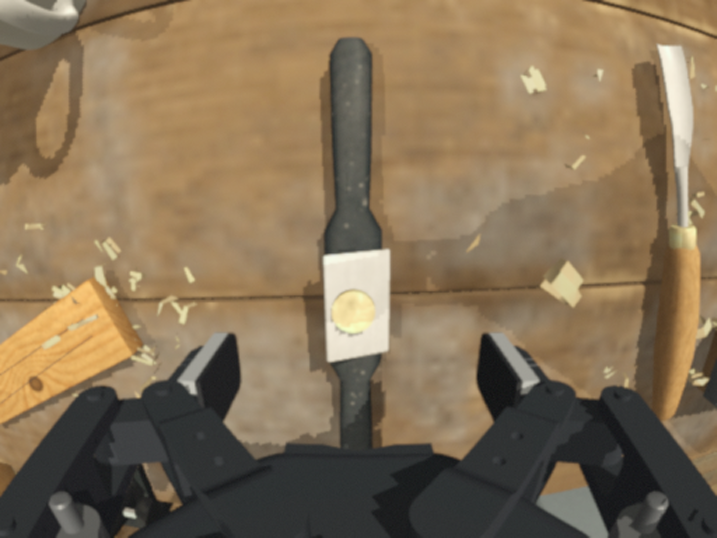

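Centred across the middle block, and the tip at x=.612 gives centre .487. Gripping.

```bash
python3 -m handwheel '[0,0,3,0,0, 0,0,2.1,0,0, 0,0,0,0,0, 0,0,0,0,255, 0,0,0,0,255, 0,0,0,0,255, 0,0,0,0,255, 0,0,0,0,255, 0,0,0,0,255, 0,0,0,0,255]' 60; python3 plan.py
python3 -m handwheel '[0,0,0,0,255, 0,0,-2,0,255, 0,0,-4,0,255, 0,0,-4,0,255, 0,0,-3,0,255, 0,0,0,0,255, 0,0,0,0,255]'
python3 plan.py .516,-.2873,.2,-4.6
```

```text
clock: 28.85
tool_pos: [0.4872, 0.3541, 0.0826]
tcp_rot: [1.0, -0.017, 0.001, -0.0]
force: [-1.7, 0.1, 9.9]
finger_gap: 0.0268
now [0.4872 0.3541 0.0826] yaw -1.89 t 28.9 gap 0.0268 F [-1.7  0.1  9.9]
clock: 29.55
tool_pos: [0.4865, 0.3535, 0.211]
tcp_rot: [1.0, -0.017, 0.0, 0.0]
force: [-0.6, -0.1, -4.3]
finger_gap: 0.0269
now [0.4865 0.3535 0.211 ] yaw -1.90 t 29.6 gap 0.0269 F [-0.6 -0.1 -4.3]
-> (0.516, -0.2873, 0.2, -4.6) turn 0.047 then cm x 8.08 y 63.64 z 1.10
```

```bash
python3 -m handwheel '[0,2,0,0.03,255, 0,4.5,0,0.017,255, 0.6,4.6,0,0,255, 0.6,4.6,0,0,255, 0.6,4.6,0,0,255, 0.6,4.6,0,0,255, 0.6,4.6,0,0,255, 0.6,4.6,0,0,255, 0.6,4.6,0,0,255, 0.6,4.6,0,0,255, 0.6,4.6,0,0,255, 0.6,4.6,0,0,255]' 60
python3 -m handwheel '[0.6,4.6,0,0,255, 0.6,4,0,0,255, 0,2.4,0,0,255, 0,0,2,0,255, 0,0,2,0,255, 0,0,0,0,255, 0,0,0,0,255, 0,0,0,0,255]'
python3 lk.py w15.png shave:.1 ;python3 plan.py .516,-.2873,.0896,-4.6
```

```text
clock: 30.75
tool_pos: [0.5055, -0.1762, 0.2094]
tcp_rot: [0.999, -0.04, -0.002, -0.001]
force: [0.6, 0.6, -2.8]
finger_gap: 0.0275
clock: 31.55
tool_pos: [0.5097, -0.285, 0.1716]
tcp_rot: [0.999, -0.04, 0.0, 0.0]
force: [-0.1, 0.0, -3.8]
finger_gap: 0.0272
now [ 0.5097 -0.285   0.1716] yaw -4.58 t 31.6 gap 0.0272 F [-0.1  0.  -3.8]
shave conf 0.79 rect [255. 159.  66. 318.] c 0.5466 -0.2874 size 0.175 0.032 ang -4.2
now [ 0.5097 -0.2851  0.172 ] yaw -4.57 t 31.6 gap 0.0274 F [-0.1  0.7 -3.9]
-> (0.516, -0.2873, 0.0896, -4.6) turn 0.000 then cm x 0.64 y 0.17 z 8.24
```

View pics/w15.png

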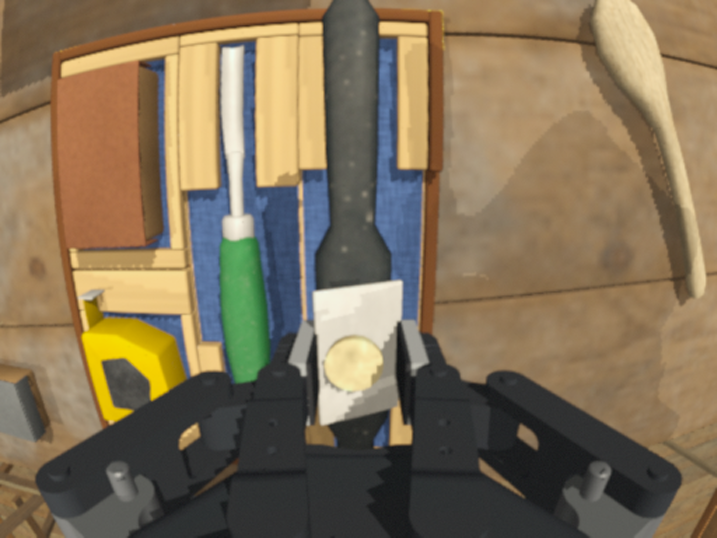

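```bash
python3 -m handwheel '[0.6,0.2,1,0,255, 0,0,3,0,255, 0,0,2.5,0,255, 0,0,1,0,255, 0,0,0.4,0,255, 0,0,0.2,0,255, 0,0,0,0,255, 0,0,0,0,255]' 60; python3 plan.py .516,-.2873,.0896,-4.6
```

```text
clock: 32.45
tool_pos: [0.5156, -0.2878, 0.0912]
tcp_rot: [0.999, -0.04, 0.001, 0.0]
force: [0.2, -0.8, -4.2]
finger_gap: 0.0271
now [ 0.5156 -0.2878  0.0912] yaw -4.59 t 32.5 gap 0.0271 F [ 0.2 -0.8 -4.2]
-> (0.516, -0.2873, 0.0896, -4.6) turn 0.000 then cm x 0.03 y -0.05 z 0.16
```

```bash
python3 -m handwheel '[0,0,0.1,0,255, 0,0,0.05,0,255, 0,0,0,0,255, 0,0,0,0,135, 0,0,0,0,130, 0,0,0,0,130, 0,0,0,0,130]'
python3 -m handwheel '[0,0,-1,0,130, 0,0,-3,0,130, -0.5,-1.5,-4,0,0, -1,-2,-4,0,0, -1,-2,-4,0,0, 0,0,0,0,0, 0,0,0,0,0, 0,0,0,0,0]'
cat > f.py <<'E'
from h import *
from plan import plan
plan();s=read_state();p=eyes.camera("wrist");save(p,"w16.png",s=1.4)
t=eyes.camera("top")
a=-np.radians(4.6);c,n=np.cos(a),np.sin(a)
for k,z,I in [("gouge_green",.0195,(.5215,-.2185)),("shave",.023,(.516,-.2873)),("block_red",.037,(.5977,-.144)),("tape",.038,(.4587,-.1328)),("gouge_tan",.0125,None),("block_grey",.03,None)]:
    for nm,q,st in(("wrist",p,s),("top",t,None)):
        print(nm,end=" ")
        for o in look(q,k,z,st)[:1]:
            if I is not None:
                d=np.array(o[:2])-I;print("   insert x %.1f y %.1f mm"%(1e3*(c*d[0]+n*d[1]),1e3*(-n*d[0]+c*d[1])))
E
python3 f.py
```

```text
clock: 33.15
tool_pos: [0.5153, -0.2876, 0.0888]
tcp_rot: [0.999, -0.04, 0.0, 0.0]
force: [-0.8, -0.0, 0.4]
finger_gap: 0.042
clock: 33.95
tool_pos: [0.4947, -0.2309, 0.2482]
tcp_rot: [0.999, -0.04, -0.0, -0.0]
force: [0.1, 0.3, -1.4]
finger_gap: 0.0853
now [ 0.4947 -0.2309  0.2482] yaw -4.60 t 34.0 gap 0.0853 F [ 0.1  0.3 -1.4]
wrist gouge_green conf 0.73 rect [239. 137.  29. 212.] c 0.5362 -0.2196 size 0.222 0.026 ang -4.7
gouge_green conf 0.64 rect [308. 149.  77. 255.] c 0.5155 -0.2864 size 0.275 0.071 ang -4.4
   insert x 14.7 y 0.1 mm
top gouge_green conf 0.89 rect [353. 189.  14.  88.] c 0.5401 -0.2182 size 0.219 0.030 ang -2.6
   insert x 18.6 y 1.8 mm
wrist shave conf 0.97 rect [309. 149.  35. 233.] c 0.5163 -0.2870 size 0.250 0.033 ang -3.2
   insert x 0.3 y 0.3 mm
top shave conf 0.57 rect [380. 170.   9.  42.] c 0.5822 -0.2871 size 0.111 0.022 ang -2.0
   insert x 66.0 y 5.5 mm
wrist block_red conf 0.78 rect [162.  89.  56. 104.] c 0.5973 -0.1473 size 0.104 0.065 ang -4.9
   insert x -0.2 y -3.3 mm
top block_red conf 0.81 rect [325. 164.  26.  43.] c 0.5987 -0.1440 size 0.104 0.063 ang -4.3
block_red conf 0.64 rect [320. 164.  39.  61.] c 0.5958 -0.1411 size 0.135 0.088 ang -4.7
   insert x 1.0 y 0.1 mm
wrist tape conf 0.62 rect [168. 212.  62.  84.] c 0.4716 -0.1370 size 0.092 0.066 ang -4.7
   insert x 13.2 y -3.2 mm
top tape conf 0.91 rect [319. 222.  28.  28.] c 0.4598 -0.1316 size 0.067 0.062 ang -1.4
tape conf 0.27 rect [323. 165.  25.  43.] c 0.5986 -0.1447 size 0.105 0.061 ang -4.4
   insert x 1.0 y 1.3 mm
wrist gouge_tan conf 0.90 rect [ 12. 235.  24.  71.] c 0.4450 0.1503 size 0.115 0.048 ang -0.8
top gouge_tan conf 0.88 rect [200. 204.  21.  96.] c 0.5115 0.1572 size 0.235 0.028 ang 7.0
wrist block_grey conf 0.97 rect [ 54. 252.  73.  49.] c 0.4279 0.0410 size 0.123 0.070 ang 85.1
top block_grey conf 0.82 rect [243. 239.  41.  24.] c 0.4239 0.0467 size 0.106 0.062 ang 86.6
```

View pics/w16.png

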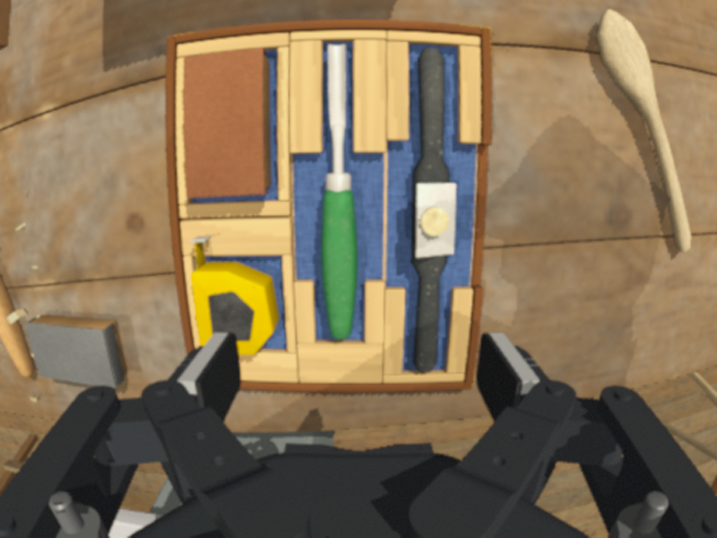

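All four tools are in their pockets, the decoys haven't moved, and the gripper is clear. Handing in.

```bash
python3 -c "
from station import ctrl
print(ctrl.hand_in())"
```

```text
the job is handed in; nothing more can be done
None
```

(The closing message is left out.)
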